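# Finish laying the hall's tea tray for two

### The arm

A 6-joint arm with a two-finger parallel gripper is mounted at the origin on the work surface. World frame = base frame: x ahead of the robot, y to its left, z up, the work surface at z = 0. Lengths are in m, angles in rad, forces in N, time in s.
With the tool pointing down it reaches from about 0.3 to 0.75 m from the base axis. Payload 8.5 kg.
Tool frame: the origin (TCP) lies midway between the tips of the shut fingers; the grasp point (between the pads) lies 19 mm behind it; z points along the fingers, y is the line along which they close (so a half turn about z gives the same grasp; the last joint's range is limited). The gripper opens to 85 mm and grips with 20 to 120 N. Pads are 22 mm wide; open, the fingers measure 114 mm over their backs; the gripper's body (76 mm by 85 mm) begins 54 mm behind the grasp point. The pads swing forward as they close: fully open they stand 13 mm farther back than shut.
Start: joints at [0.97, 0.381, 1.297, -0, 1.464, -0.215], TCP at [0.207, 0.51, 0.231] pointing down, gripper open.
Joint ranges: [-3.11, 3.11], [-0.89, 2.33], [0.22, 2.48], [-1.42, 4.56], [0.17, 2.85], [-2.88, 2.88]. Speed limits (rad/s): [2.39, 2.39, 3.14, 3.14, 3.14, 3.14].

### API

Orientations are given as a unit quaternion [w, x, y, z].
In Python, from plant import readout, snapshot, calibration, r gives the robot as it stands. The module is installed in compiled form; this text tells all that it offers.
- The arm moves only by the tool jog_arm, never from a script. Its argument "deltas" is a list of rows, each a list of 3 entries, a list of its own where there are three numbers: the shift along the tool's x, y, z in m, then the turn, a rotation vector about the tool's x, y, z in rad, then the opening, from 0 (shut) to 1 (fully open). A call has 1 to 10 rows; each row shifts and turns the commanded pose from where the row before left it, along the tool's axes as they then stand; what a row does not reach is not made up. A row lasts 1/10 s, in which the tool goes at most 50 mm and 8.59 degrees, less where a joint would pass 70% of its speed; a pose out of reach is approached as far as the arm can. A call with a gripper value outside its range is refused whole. The fingers move at their own pace and stop on an object; "newtons" is the grip in N (left out, the last holds). Time passes only in rows, so rows that do not move let the fingers close. It gives the time, the measured TCP pose, the force, the opening and the grip force at its end, in the units of the state.
- readout.state(): the state, without advancing time (a new reading comes with each control period).
- snapshot(name): name is "scene" or "top" or "wrist"; returns the picture (480x640x3 uint8, blue, green, red); there is no depth.
- calibration(name): a dict with "mtx" (3x3 intrinsics, pixels), "R" (3x3) and "t" (3): a world point X has camera coordinates R X + t. Camera axes: x right, y down, z forward; pixel columns grow to the right and rows downward; lengths in m; the calibration is good to about 2 mm. A picture is of the moment at which its call begins: read the wrist's pose just before it. calibration takes no time and is no camera call; for the wrist camera it gives the pose at the moment of the call.
- r.hand_in(): hands the job in; it is judged then, once.
The state is a dict: "clock": time; "q": joint angles; "joint_velocities": joint speeds; "effort": joint torques, N m; "eef_pos": TCP position; "orientation": TCP orientation; "ft_force": force on the tool from outside, world axes, zero at the start; "torque": the same for the moment, N m; "gripper_width": opening from 0.0 (shut) to 1.0 (fully open); "gripper_force": force on a finger pad.
Only numpy, scipy, OpenCV 4.12 (cv2) and the standard library are available. Lean on these libraries where they do the work, as an engineer would, in place of code of your own. Each camera call takes 0.05 s, during which the arm holds its last target. There are 200 camera calls.

### The job

Finish laying the tea tray for two with the crockery on the draining mat: the tea cup on the large saucer, the smaller coffee cup on the small saucer, the milk jug on the tray midway between the two saucers and in line with them, and the sugar pot about a finger's width straight behind the jug (on the side away from the robot), wearing its lid. Stand everything upright, set it down gently without dropping it, and leave the saucers, the foam cup on the mat and the biscuit tin where they are.

Things in the scene. Friction and masses are not known exactly. Their poses are not given: they have to be found in the camera images.
- tray: Dark wooden serving tray, fixed, 300 (x) by 390 mm (y); floor 6 mm thick, rim 16 mm high, grips 28 mm high at both short sides. Origin: centre of underside; x from its front edge (near the robot) to its back, y left; yaw under 0.15. Left or right of the robot, draining mat on the other side. Saucers 115 mm either side of its middle, 35 mm in front of centre; teaspoons lie 105 mm behind centre.
- large_saucer: White china saucer, 132 mm across, rim 16 mm high, loose on the tray floor, left or right. Flat well 72 mm across, 5 mm thick, takes the cup; beyond it rises to the rim. Origin: centre of its underside, z up; yaw has no meaning.
- small_saucer: White china saucer, 108 mm across, rim 16 mm high, loose on the tray floor, on the other side. Flat well 60 mm across, 5 mm thick, takes the cup; beyond it rises to the rim. Origin: centre of its underside, z up; yaw has no meaning.
- tea_cup: The larger white china cup: rim 68 mm across, 65 mm at half height, foot 48 mm, 68 mm tall, wall 3.5 mm, empty, 0.15-0.27 kg. One ear handle along its -x, reaching 61 mm from the axis, 18 to 59 mm high: grip it across y. Upright on the draining mat, handle within 0.75 rad of pointing to the robot (-x). Origin: centre of its underside, z up.
- coffee_cup: The smaller white china cup: rim 55 mm across, 52 mm at half height, foot 36 mm, 54 mm tall, wall 3.5 mm, empty, 0.09-0.16 kg. One ear handle along its -x, reaching 48 mm from the axis, 14 to 47 mm high: grip it across y. Upright on the draining mat, handle within 0.75 rad of pointing to the robot (-x). Origin: centre of its underside, z up.
- milk_jug: Stainless steel milk jug, base 58 mm across, 53 mm from 55 mm height up, 78 mm tall, empty, 0.12-0.22 kg. Handle along its -x, reaching 57 mm from the axis, 18 to 75 mm high, small spout on +x reaching 38 mm: grip it across y. Upright on the draining mat, handle within 0.75 rad of pointing to the robot (-x). Origin: centre of its underside, z up.
- sugar_pot: White china sugar pot: a plain straight open cylinder without handle, 62 mm across, 60 mm tall, wall 4 mm, empty, 0.15-0.27 kg, upright on the draining mat without its lid. Origin: centre of its underside, z up.
- pot_lid: White china lid of the sugar pot: disc 64 mm across from 5 to 11 mm height; below it a plug 46 mm across, 5 mm deep, that drops into the pot's 54 mm mouth; on top a knob 19 mm across, up to 31 mm height, to grip from above. 0.07 kg. Lies plug down on the draining mat. Origin: centre of the plug's underside, z up; seated, 55 mm above the pot's origin.
- foam_cup: Plain white foam drinking cup without handle, taller than the crockery: 77 mm across the rim, 52 mm at the foot, 84 mm tall, only 12 g; stays where it is. Origin: centre of underside, z up. It stands with the five pieces of crockery in two rows of three, in any order, about 120 mm apart sideways and 125 mm front to back, on the draining mat (black rubber, 300 x 390 mm, 4 mm thick, fixed).
- biscuit_tin: Round aluminium biscuit tin, 108 mm across, 70 mm tall, on the table beyond tray and mat, near the middle; stays where it is. Origin: centre of its underside, z up.
Mind the look-alikes: they are no part of the job. Leave any green, purple or turquoise look-alike of the tea_cup alone.

How it is judged:
At the end, for the whole second after the job is handed in: Cups within 13 mm of their saucers' middles, saucers moved under 25 mm; jug within 16 mm of midway between the saucers; pot within 20 mm of straight behind the jug, axes 63 to 105 mm apart; lid seated in the pot within 9 mm; all five upright, released, at rest (horizontal distance between tea_cup and large_saucer below 0.013 m and z of tea_cup in the frame of large_saucer between 0 and 0.012 m and distance of each of large_saucer, small_saucer from where it was at the start of the episode below 0.025 m and horizontal distance between coffee_cup and small_saucer below 0.013 m and z of coffee_cup in the frame of small_saucer between 0 and 0.012 m and x of milk_jug in the frame of tray between -0.052 and -0.018 m and y of milk_jug in the frame of tray between -0.016 and 0.016 m and z of milk_jug in the frame of tray between 0 and 0.012 m and x of sugar_pot in the frame of tray between 0.02 and 0.08 m and y of sugar_pot in the frame of tray between -0.02 and 0.02 m and z of sugar_pot in the frame of tray between 0 and 0.012 m and horizontal distance between sugar_pot and milk_jug between 0.063 and 0.105 m and horizontal distance between pot_lid and sugar_pot below 0.009 m and z of pot_lid in the frame of sugar_pot between 0.05 and 0.059 m and angle between each of tea_cup, coffee_cup, milk_jug, sugar_pot, pot_lid's own z axis and vertical below 0.1 rad and linear speed of each of tea_cup, coffee_cup, milk_jug, sugar_pot, pot_lid below 0.02 m/s); the robot touches nothing.
It fails at once if a piece of crockery is dropped (falls free of the fingers from more than about 2 cm) ((linear speed of tea_cup above 0.65 m/s and contact force between the fingers and tea_cup below 0.05 N) or (linear speed of coffee_cup above 0.65 m/s and contact force between the fingers and coffee_cup below 0.05 N) or (linear speed of milk_jug above 0.65 m/s and contact force between the fingers and milk_jug below 0.05 N) or (linear speed of sugar_pot above 0.65 m/s and contact force between the fingers and sugar_pot below 0.05 N) or (linear speed of pot_lid above 0.65 m/s and contact force between the fingers and pot_lid below 0.05 N)).
It fails at once if the foam cup on the mat is shoved or knocked over (distance of foam_cup from where it was at the start of the episode above 0.04 m or angle between foam_cup's own z axis and vertical above 0.4 rad).
It fails at once if the biscuit tin is shoved (distance of biscuit_tin from where it was at the start of the episode above 0.04 m or angle between biscuit_tin's own z axis and vertical above 0.4 rad).
It also fails if it takes over 144 s, if anything falls off the work surface, if the arm or the gripper's body presses on something with over 40 N, if the wrist force passes 120 N, or if a joint passes its speed limit or range.

## Working session

There is one attempt and no reset: what is moved stays moved. The work goes in short steps, Python scripts to look and compute and a tool call to move; the robot and the scene stay as the last step left them, time stands still between calls to the robot, and variables do not carry over. Pictures are saved under pics/ and viewed, at most 14 in all, crops included, and the job is handed in when it is done.

Besides the shell and the picture viewer there is one more tool, called after "Request:" as a command line: name --argument value ..., lists and objects as JSON in quotes. jog_arm: Moves the arm, as the interface text tells. Its arguments: {"type":"object","properties":{"deltas":{"type":"array"},"newtons":{"type":"number"}},"required":["deltas"]}

```bash
mkdir -p pics
python3 - <<'E'
from plant import readout,snapshot,calibration
import cv2,numpy as np
s=readout.state();print({k:np.round(v,3).tolist() for k,v in s.items()})
for n in("top","scene"):
    cv2.imwrite(f"pics/{n}0.png",snapshot(n));c=calibration(n);print(n,np.round(c["mtx"],1).tolist(),np.round(-np.array(c["R"]).T@c["t"],3),np.round(c["R"],3).tolist())
E
```

```text
{'clock': 0.0, 'q': [0.97, 0.381, 1.298, -0.0, 1.464, -0.215], 'joint_velocities': [-0.002, -0.002, -0.001, -0.002, 0.0, 0.0], 'effort': [-0.0, -44.845, -23.128, -0.0, 0.005, -0.0], 'eef_pos': [0.207, 0.509, 0.231], 'orientation': [-0.0, 0.192, 0.981, -0.001], 'ft_force': [-0.029, -0.548, -1.014], 'torque': [0.001, 0.035, 0.004], 'gripper_force': 0.0, 'gripper_width': 0.999}
top [[469.9, 0.0, 304.5], [0.0, 469.9, 234.4], [0.0, 0.0, 1.0]] [ 0.297 -0.086  1.191] [[0.0, -1.0, -0.005], [-0.98, 0.001, -0.2], [0.2, 0.005, -0.98]]
scene [[618.2, 0.0, 320.2], [0.0, 618.2, 234.6], [0.0, 0.0, 1.0]] [1.304 0.046 1.193] [[-0.192, 0.981, 0.016], [0.814, 0.169, -0.555], [-0.548, -0.094, -0.831]]
```

View pics/top0.png

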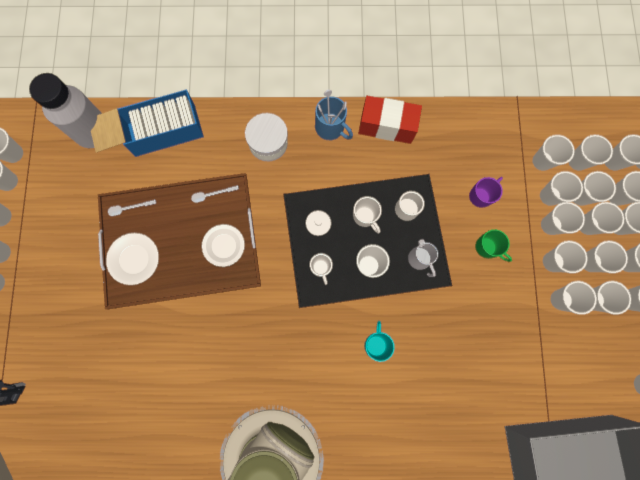

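View pics/scene0.png

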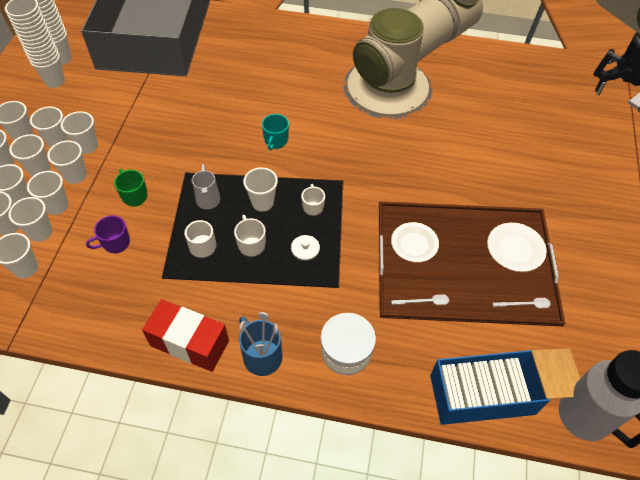

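```bash
cat > h.py <<'E'
import cv2,numpy as np
from plant import readout,snapshot,calibration
def cast(c,uv,z):
    R=np.array(c["R"]);o=-R.T@np.array(c["t"])
    d=R.T@np.linalg.solve(np.array(c["mtx"]),[uv[0],uv[1],1.]);return (o+d*(z-o[2])/d[2])
def proj(c,P):
    p=np.array(c["mtx"])@(np.array(c["R"])@np.array(P)+np.array(c["t"]));return p[:2]/p[2]
def circ(c,pts,z):
    "circle fit of pixel points cast on plane z -> x,y,diameter"
    P=np.array([cast(c,p,z)[:2] for p in pts],np.float32)
    (x,y),r=cv2.minEnclosingCircle(P);A=np.c_[2*P,np.ones(len(P))];s=np.linalg.lstsq(A,(P**2).sum(1),rcond=None)[0]
    return np.round([s[0],s[1],2*np.sqrt(s[2]+s[0]**2+s[1]**2),x,y,2*r],4)
E
python3 - <<'E'
from h import *
im=cv2.imread("pics/top0.png");c=calibration("top")
hsv=cv2.cvtColor(im,cv2.COLOR_BGR2HSV)
m=((hsv[...,1]<60)&(hsv[...,2]>95)).astype(np.uint8)
n,l,st,ce=cv2.connectedComponentsWithStats(m)
for i in range(1,n):
    if st[i,4]>150 and 95<ce[i][0]<450 and 175<ce[i][1]<310:
        k,_=cv2.findContours((l==i).astype(np.uint8),0,1);k=max(k,key=len)[:,0]
        print(st[i],ce[i].round(1),"z.022",circ(c,k,.022))
cv2.imwrite("pics/mat.png",cv2.resize(im[180:305,285:455],None,fx=4.6,fy=4.6,interpolation=cv2.INTER_CUBIC))
# tray corners (underside/top of rim): dark region hull
t=(hsv[...,2]<110)&(np.indices(m.shape)[1]<275)&(np.indices(m.shape)[1]>85)&(np.indices(m.shape)[0]>165)&(np.indices(m.shape)[0]<315)
k,_=cv2.findContours(t.astype(np.uint8),0,1);k=max(k,key=cv2.contourArea);b=cv2.boxPoints(cv2.minAreaRect(k));print(b.round(0).tolist(),[cast(c,p,.016)[:2].round(3) for p in b])
E
```

```text
[191 185  48  18 243] [210.6 193.7] z.022 [0.6433 0.1535 0.0766 0.6472 0.1537 0.1256]
[395 191  30  30 679] [409.4 205.3] z.022 [ 0.6125 -0.3489  0.0754  0.6123 -0.3488  0.0843]
[353 196  29  38 777] [367.4 212.2] z.022 [ 0.5925 -0.2421  0.0814  0.5885 -0.2481  0.1041]
[108 199  48  17 246] [127.4 207.3] z.022 [0.607  0.3664 0.0766 0.61   0.3663 0.1239]
[305 210  27  26 539] [317.9 222.6] z.022 [ 0.5672 -0.1135  0.0655  0.5674 -0.1132  0.0685]
[ 202  224   42   43 1428] [222.7 245. ] z.022 [0.5094 0.1278 0.1065 0.5096 0.1271 0.1099]
[ 106  233   52   52 2143] [131.9 258.4] z.022 [0.4755 0.3555 0.1301 0.4755 0.3552 0.1333]
[409 239  30  38 689] [423.7 256.4] z.022 [ 0.4772 -0.3801  0.0757  0.4772 -0.3868  0.0989]
[356 244  34  34 912] [372.5 260.5] z.022 [ 0.4695 -0.25    0.0836  0.4696 -0.2498  0.0861]
[309 253  24  32 485] [320.9 265.4] z.022 [ 0.454  -0.1214  0.0629  0.4494 -0.1218  0.0813]
[[90.0, 196.0], [245.0, 175.0], [260.0, 285.0], [105.0, 306.0]] [array([0.64, 0.48]), array([0.698, 0.077]), array([0.409, 0.032]), array([0.356, 0.416])]
```

View pics/mat.png

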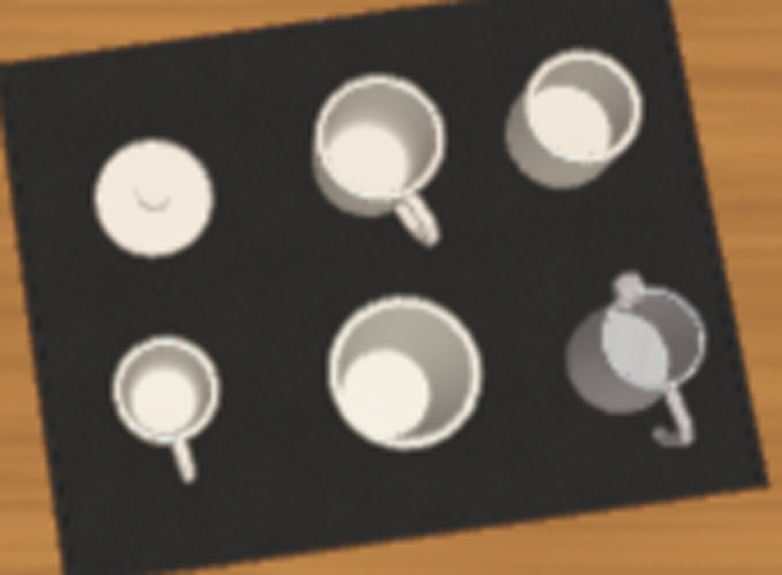

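```bash
cat >> h.py <<'E'
def go(x,y,z=None,th=None):
    "print tool-frame shift/turn from measured pose to target; th=angle of tool y in world (deg)"
    from scipy.spatial.transform import Rotation as Ro
    s=readout.state();w,a,b,c=s["orientation"];R=Ro.from_quat([a,b,c,w]).as_matrix()
    p=np.array(s["eef_pos"]);t=np.degrees(np.arctan2(R[1,1],R[0,1]))
    if th is not None:
        dt=(th-t+90)%180-90
        R2=Ro.from_euler('z',dt,degrees=True).as_matrix()@R
        print("turn z",round(-np.radians(dt),3),"q6",round(s["q"][5],2),"shift after turn",(R2.T@(np.array([x,y,p[2] if z is None else z])-p)).round(4))
    print("pos",p.round(4),"th",t.round(1),"tilt",R[:,2].round(3),"shift",(R.T@(np.array([x,y,p[2] if z is None else z])-p)).round(4),"clk",round(s["clock"],2),"g",round(s["gripper_width"],2),round(s["gripper_force"],1))
E
python3 - <<'E'
from h import *
c=calibration("top")
P=lambda u,v:((u+.5)/4.6-.5+285,(v+.5)/4.6-.5+180)
for n,u,v,z,hu,hv,hz in [("lid",153,198,.015,0,0,0),("tea",380,137,.072,431,240,.05),("pot",583,106,.064,0,0,0),("coffee",166,390,.058,188,478,.04),("jug",654,336,.082,680,440,.06),("foam",405,373,.088,0,0,0)]:
    a=cast(c,P(u,v),z);t=""
    if hu: b=cast(c,P(hu,hv),hz);d=a-b;t=(np.hypot(*d[:2]).round(3),"yaw",np.degrees(np.arctan2(d[1],d[0])).round(1))
    print(n,a.round(4),P(u,v),"scene px",proj(calibration("scene"),a).round(1),t)
go(.6,-.35,.231,98.5)
E
```

```text
lid [ 0.5684 -0.1136  0.015 ] (317.8695652173913, 222.6521739130435) scene px [305.1 246.9] 
tea [ 0.5886 -0.2336  0.072 ] (367.2173913043478, 209.3913043478261) scene px [249.3 231.1] (np.float64(0.059), 'yaw', np.float64(29.2))
pot [ 0.6078 -0.3445  0.064 ] (411.3478260869565, 202.65217391304347) scene px [198.3 231.8] 
coffee [ 0.4545 -0.1189  0.058 ] (320.69565217391306, 264.3913043478261) scene px [312.9 195.6] (np.float64(0.046), 'yaw', np.float64(14.9))
jug [ 0.4793 -0.3716  0.082 ] (426.7826086956522, 252.6521739130435) scene px [202.6 179.8] (np.float64(0.054), 'yaw', np.float64(17.7))
foam [ 0.4591 -0.2411  0.088 ] (372.6521739130435, 260.69565217391306) scene px [260.  180.5] 
turn z -0.534 q6 -0.22 shift after turn [-2.619e-01 -9.080e-01  8.000e-04]
pos [0.2068 0.5094 0.2308] th 67.9 tilt [-0.001 -0.001 -1.   ] shift [-6.876e-01 -6.482e-01  4.000e-04] clk 0.1 g 1.0 0.0
```

Request:
jog_arm --deltas '[[[0, 0, 0], [0, 0, -0.134], 1], [[0, 0, 0], [0, 0, -0.134], 1], [[0, 0, 0], [0, 0, -0.133], 1], [[0, 0, 0], [0, 0, -0.133], 1]]' --newtons 40

```text
clock: 0.5
eef_pos: [0.2069, 0.5094, 0.2309]
orientation: [-0.0, -0.077, 0.997, -0.0]
ft_force: [-0.5, 0.6, 0.1]
gripper_width: 1.004
gripper_force: 0.0
```

Request:
jog_arm --deltas '[[[-0.013, -0.045, 0], [0, 0, 0], 1], [[-0.013, -0.045, 0], [0, 0, 0], 1], [[-0.013, -0.045, 0], [0, 0, 0], 1], [[-0.013, -0.045, 0], [0, 0, 0], 1], [[-0.013, -0.045, 0], [0, 0, 0], 1], [[-0.013, -0.045, 0], [0, 0, 0], 1], [[-0.013, -0.045, 0], [0, 0, 0], 1], [[-0.013, -0.045, 0], [0, 0, 0], 1], [[-0.013, -0.045, 0], [0, 0, 0], 1], [[-0.013, -0.045, 0], [0, 0, 0], 1]]'

```text
clock: 1.5
eef_pos: [0.4022, 0.0818, 0.2313]
orientation: [-0.0, -0.074, 0.997, 0.0]
ft_force: [0.9, 1.2, -0.0]
gripper_width: 0.999
gripper_force: 0.0
```

Request:
jog_arm --deltas '[[[-0.013, -0.045, 0], [0, 0, 0], 1], [[-0.013, -0.045, 0], [0, 0, 0], 1], [[-0.013, -0.045, 0], [0, 0, 0], 1], [[-0.013, -0.045, 0], [0, 0, 0], 1], [[-0.013, -0.045, 0], [0, 0, 0], 1], [[-0.013, -0.045, 0], [0, 0, 0], 1], [[-0.013, -0.045, 0], [0, 0, 0], 1], [[-0.013, -0.045, 0], [0, 0, 0], 1], [[-0.013, -0.045, 0], [0, 0, 0], 1], [[0, 0, 0], [0, 0, 0], 1]]'

```text
clock: 2.5
eef_pos: [0.5781, -0.3043, 0.2288]
orientation: [-0.001, -0.072, 0.997, 0.0]
ft_force: [-0.1, 0.9, -0.3]
gripper_width: 1.004
gripper_force: 0.0
```

Run:
```python
from h import *
go(.6078,-.3445,.1,98.5)
cv2.imwrite("pics/w1.png",snapshot("wrist"));c=calibration("wrist");print(np.round(c["R"],3).tolist(),np.round(-np.array(c["R"]).T@c["t"],3),c["mtx"][0][0])
```

```text
turn z -0.004 q6 -2.38 shift after turn [-0.0237 -0.0442  0.1287]
pos [ 0.5781 -0.3043  0.2288] th 98.3 tilt [-0.002  0.    -1.   ] shift [-0.0239 -0.0441  0.1287] clk 2.5 g 1.0 0.0
[[-0.146, 0.989, 0.003], [0.951, 0.14, 0.275], [0.272, 0.043, -0.961]] [ 0.509 -0.312  0.371] 334.8474022971651
```

View pics/w1.png

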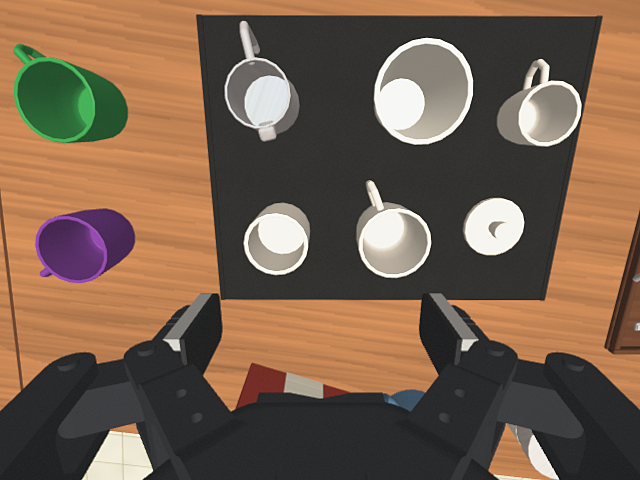

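Run:
```python
from h import *
c=calibration("wrist");im=cv2.imread("pics/w1.png");
for n,u,v,z in [("pot",277.5,240,.064),("tea",394.5,241,.072),("jug",258,92.5,.082),("lid",493.5,226,.015),("foam",423.5,91,.088)]: print(n,cast(c,(u,v),z).round(4))
```

```text
pot [ 0.603  -0.3387  0.064 ]
tea [ 0.5857 -0.23    0.072 ]
jug [ 0.4778 -0.3662  0.082 ]
lid [ 0.5677 -0.1104  0.015 ]
foam [ 0.4584 -0.2372  0.088 ]
```

Request:
jog_arm --deltas '[[[-0.011, -0.02, 0.02], [0, 0, 0], 1], [[-0.011, -0.02, 0.03], [0, 0, 0], 1], [[0, 0, 0.035], [0, 0, 0], 1], [[0, 0, 0.035], [0, 0, 0], 1], [[0, 0, 0.035], [0, 0, 0], 1], [[0, 0, 0.03], [0, 0, 0], 1], [[0, 0, 0.02], [0, 0, 0], 1], [[0, 0, 0], [0, 0, 0], 1]]'

```text
clock: 3.35
eef_pos: [0.6038, -0.3337, 0.0235]
orientation: [-0.002, -0.074, 0.997, 0.002]
ft_force: [-0.3, 0.2, -0.6]
gripper_width: 0.995
gripper_force: 0.0
```

Request:
jog_arm --deltas '[[[0, 0, 0], [0, 0, 0], 0.6], [[0, 0, 0], [0, 0, 0], 0.6], [[0, 0, 0], [0, 0, 0], 0.5], [[0, 0, 0], [0, 0, 0], 0.5], [[0, 0, 0], [0, 0, 0], 0.5], [[0, 0, 0], [0, 0, 0], 0.5]]' --newtons 30

```text
clock: 3.95
eef_pos: [0.6061, -0.3365, 0.0289]
orientation: [0.002, -0.074, 0.997, -0.001]
ft_force: [1.3, -0.7, 7.2]
gripper_width: 0.705
gripper_force: 34.5
```

Run:
```python
from h import *
go(.5736,.2538,.2,98.5)
```

```text
turn z -0.0 q6 -2.4 shift after turn [-0.0556  0.5881 -0.1728]
pos [ 0.6061 -0.3365  0.0289] th 98.5 tilt [ 0.004 -0.003 -1.   ] shift [-0.0556  0.5881 -0.1728] clk 3.95 g 0.7 34.5
```

Request:
jog_arm --deltas '[[[0, 0, -0.01], [0, 0, 0], 0.5], [[0, 0, -0.02], [0, 0, 0], 0.5], [[0, 0, -0.03], [0, 0, 0], 0.5], [[0, 0, -0.03], [0, 0, 0], 0.5], [[0, 0, -0.03], [0, 0, 0], 0.5], [[0, 0.01, -0.02], [0, 0, 0], 0.5], [[0, 0.02, -0.01], [0, 0, 0], 0.5], [[-0.005, 0.03, 0], [0, 0, 0], 0.5], [[-0.005, 0.04, 0], [0, 0, 0], 0.5], [[-0.005, 0.045, 0], [0, 0, 0], 0.5]]'

```text
clock: 4.95
eef_pos: [0.5975, -0.188, 0.1757]
orientation: [-0.001, -0.074, 0.997, 0.001]
ft_force: [1.9, 0.6, -2.6]
gripper_width: 0.704
gripper_force: 33.5
```

Request:
jog_arm --deltas '[[[-0.005, 0.045, 0], [0, 0, 0], 0.5], [[-0.005, 0.045, 0], [0, 0, 0], 0.5], [[-0.005, 0.045, 0], [0, 0, 0], 0.5], [[-0.005, 0.045, 0], [0, 0, 0], 0.5], [[-0.005, 0.045, 0], [0, 0, 0], 0.5], [[-0.005, 0.045, 0], [0, 0, 0], 0.5], [[-0.005, 0.045, 0], [0, 0, 0], 0.5], [[-0.005, 0.045, 0], [0, 0, 0], 0.5], [[0, 0.03, 0], [0, 0, 0], 0.5], [[0, 0.02, 0], [0, 0, 0], 0.5]]'

```text
clock: 5.95
eef_pos: [0.5753, 0.2243, 0.1758]
orientation: [-0.001, -0.075, 0.997, 0.0]
ft_force: [0.8, -0.2, -1.8]
gripper_width: 0.703
gripper_force: 33.5
```

Request:
jog_arm --deltas '[[[0, 0.01, 0], [0, 0, 0], 0.5], [[0, 0, 0], [0, 0, 0], 0.5], [[0, 0, 0], [0, 0, 0], 0.5]]'

```text
clock: 6.25
eef_pos: [0.5759, 0.2304, 0.1762]
orientation: [-0.0, -0.074, 0.997, -0.0]
ft_force: [0.2, 0.3, -1.9]
gripper_width: 0.701
gripper_force: 33.5
```

Run:
```python
from h import *
go(.5736,.2538,.031,98.5)
im=snapshot("top");cv2.imwrite("pics/t2.png",cv2.resize(im[165:315,85:345],None,fx=3,fy=3))
```

```text
turn z -0.0 q6 -1.53 shift after turn [-0.0013  0.0235  0.1452]
pos [0.5759 0.2304 0.1762] th 98.5 tilt [-0.001 -0.    -1.   ] shift [-0.0013  0.0235  0.1452] clk 6.25 g 0.7 33.5
```

View pics/t2.png

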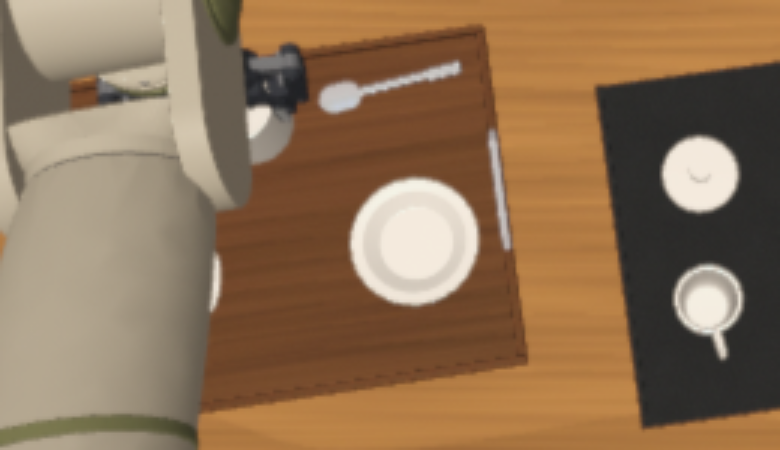

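Request:
jog_arm --deltas '[[[0, 0.012, 0], [0, 0, 0], 0.5], [[0, 0.012, 0.01], [0, 0, 0], 0.5], [[0, 0, 0.03], [0, 0, 0], 0.5], [[0, 0, 0.03], [0, 0, 0], 0.5], [[0, 0, 0.03], [0, 0, 0], 0.5], [[0, 0, 0.02], [0, 0, 0], 0.5], [[0, 0, 0.01], [0, 0, 0], 0.5], [[0, 0, 0.006], [0, 0, 0], 0.5], [[0, 0, 0], [0, 0, 0], 0.5], [[0, 0, 0], [0, 0, 0], 0.5]]'

```text
clock: 7.3
eef_pos: [0.5731, 0.255, 0.0412]
orientation: [0.001, -0.074, 0.997, 0.0]
ft_force: [0.4, 0.2, -1.5]
gripper_width: 0.7
gripper_force: 33.4
```

Run:
```python
from h import *
go(.5736,.2538,.031,98.5)
```

```text
turn z -0.0 q6 -1.49 shift after turn [-0.0003 -0.0013  0.0102]
pos [0.5731 0.255  0.0412] th 98.5 tilt [ 0.002  0.    -1.   ] shift [-0.0003 -0.0013  0.0102] clk 7.3 g 0.7 33.4
```

Request:
jog_arm --deltas '[[[0, 0, 0.004], [0, 0, 0], 0.5], [[0, 0, 0.003], [0, 0, 0], 0.5], [[0, 0, 0.002], [0, 0, 0], 0.5], [[0, 0, 0], [0, 0, 0], 0.5]]'

```text
clock: 7.7
eef_pos: [0.5725, 0.2547, 0.0312]
orientation: [-0.0, -0.074, 0.997, -0.0]
ft_force: [0.5, -1.4, -1.7]
gripper_width: 0.705
gripper_force: 33.5
```

Request:
jog_arm --deltas '[[[0, 0, 0.001], [0, 0, 0], 0.5], [[0, 0, 0], [0, 0, 0], 0.5]]'

```text
clock: 7.9
eef_pos: [0.5727, 0.2548, 0.0309]
orientation: [0.0, -0.074, 0.997, -0.0]
ft_force: [-2.1, 0.6, 3.8]
gripper_width: 0.7
gripper_force: 34.0
```

Request:
jog_arm --deltas '[[[0, 0, 0], [0, 0, 0], 0.72], [[0, 0, 0], [0, 0, 0], 0.8], [[0, 0, 0], [0, 0, 0], 0.95], [[0, 0, 0], [0, 0, 0], 1], [[0, 0, -0.01], [0, 0, 0], 1], [[0, 0, -0.03], [0, 0, 0], 1], [[0, 0, -0.04], [0, 0, 0], 1], [[0, 0, -0.04], [0, 0, 0], 1], [[0, -0.02, -0.04], [0, 0, 0], 1], [[0.01, -0.045, 0], [0, 0, 0], 1]]'

```text
clock: 8.9
eef_pos: [0.5744, 0.1907, 0.1968]
orientation: [0.006, -0.076, 0.997, 0.001]
ft_force: [1.0, -0.7, 0.2]
gripper_width: 0.998
gripper_force: 0.0
```

Run:
```python
from h import *
go(.4785,-.369,.19,107.7)
```

```text
turn z -0.157 q6 -1.6 shift after turn [ 0.2616 -0.504   0.0035]
pos [0.5744 0.1907 0.1968] th 98.7 tilt [ 0.012  0.002 -1.   ] shift [ 0.1797 -0.5387  0.0045] clk 8.9 g 1.0 0.0
```

Request:
jog_arm --deltas '[[[0, 0, 0], [0, 0, -0.08], 1], [[0, 0, 0], [0, 0, -0.077], 1], [[0.02, -0.039, 0], [0, 0, 0], 1], [[0.02, -0.039, 0], [0, 0, 0], 1], [[0.02, -0.039, 0], [0, 0, 0], 1], [[0.02, -0.039, 0], [0, 0, 0], 1], [[0.02, -0.039, 0], [0, 0, 0], 1], [[0.02, -0.039, 0], [0, 0, 0], 1], [[0.02, -0.039, 0], [0, 0, 0], 1], [[0.02, -0.039, 0], [0, 0, 0], 1]]'

```text
clock: 9.9
eef_pos: [0.5129, -0.1584, 0.1912]
orientation: [0.0, -0.152, 0.988, -0.0]
ft_force: [1.1, -0.1, 0.4]
gripper_width: 1.004
gripper_force: 0.0
```

Request:
jog_arm --deltas '[[[0.02, -0.039, 0], [0, 0, 0], 1], [[0.02, -0.039, 0], [0, 0, 0], 1], [[0.02, -0.039, 0], [0, 0, 0], 1], [[0.02, -0.039, 0], [0, 0, 0], 1], [[0.01, -0.02, 0], [0, 0, 0], 1], [[0.01, -0.01, 0], [0, 0, 0], 1], [[0, 0, 0], [0, 0, 0], 1], [[0, 0, 0], [0, 0, 0], 1]]'

```text
clock: 10.7
eef_pos: [0.474, -0.3631, 0.1907]
orientation: [0.0, -0.152, 0.988, 0.0]
ft_force: [-0.0, 0.8, 0.4]
gripper_width: 1.002
gripper_force: 0.0
```

Run:
```python
from h import *
go(.4785,-.369,.042,107.7)
im=snapshot("top");cv2.imwrite("pics/t3full.png",im);cv2.imwrite("pics/t3.png",cv2.resize(im[175:300,95:265],None,fx=4.6,fy=4.6,interpolation=cv2.INTER_CUBIC))
```

```text
turn z -0.003 q6 -2.73 shift after turn [-0.0024 -0.007   0.1486]
pos [ 0.474  -0.3631  0.1907] th 107.5 tilt [ 0.  0. -1.] shift [-0.0024 -0.007   0.1486] clk 10.7 g 1.0 0.0
```

View pics/t3.png

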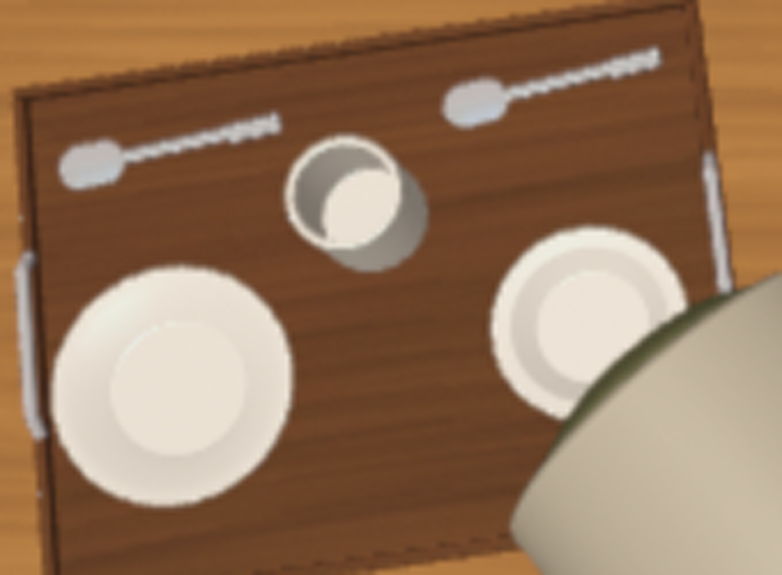

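Request:
jog_arm --deltas '[[[-0.002, -0.007, 0.02], [0, 0, 0], 1], [[0, 0, 0.035], [0, 0, 0], 1], [[0, 0, 0.035], [0, 0, 0], 1], [[0, 0, 0.03], [0, 0, 0], 1], [[0, 0, 0.02], [0, 0, 0], 1], [[0, 0, 0.01], [0, 0, 0], 1], [[0, 0, 0], [0, 0, 0], 1]]'

```text
clock: 11.45
eef_pos: [0.4781, -0.3691, 0.0397]
orientation: [-0.0, -0.153, 0.988, 0.001]
ft_force: [0.3, -0.7, 0.0]
gripper_width: 1.002
gripper_force: 0.0
```

Request:
jog_arm --deltas '[[[0, 0, 0], [0, 0, 0], 0.7], [[0, 0, 0], [0, 0, 0], 0.6], [[0, 0, 0], [0, 0, 0], 0.5], [[0, 0, 0], [0, 0, 0], 0.4], [[0, 0, 0], [0, 0, 0], 0.4], [[0, 0, 0], [0, 0, 0], 0.4]]' --newtons 30

```text
clock: 12.05
eef_pos: [0.4784, -0.3704, 0.042]
orientation: [0.001, -0.152, 0.988, -0.001]
ft_force: [-0.9, 2.3, 6.8]
gripper_width: 0.627
gripper_force: 31.5
```

Run:
```python
from h import *
c=calibration("top");print("pot",cast(c,((344.5)/4.6-.5+95,193.5/4.6-.5+175),.066).round(4))
go(.4925,.2417,.2,107.7)
```

```text
pot [0.5724 0.2539 0.066 ]
turn z -0.004 q6 -2.73 shift after turn [-0.1997  0.5785 -0.1589]
pos [ 0.4784 -0.3704  0.042 ] th 107.5 tilt [ 0.002 -0.001 -1.   ] shift [-0.1975  0.5793 -0.1589] clk 12.05 g 0.63 31.5
```

Request:
jog_arm --deltas '[[[0, 0, -0.01], [0, 0, 0], 0.4], [[0, 0, -0.02], [0, 0, 0], 0.4], [[0, 0, -0.03], [0, 0, 0], 0.4], [[0, 0, -0.03], [0, 0, 0], 0.4], [[0, 0, -0.03], [0, 0, 0], 0.4], [[-0.004, 0.01, -0.02], [0, 0, 0], 0.4], [[-0.007, 0.02, 0], [0, 0, 0], 0.4], [[-0.011, 0.03, 0], [0, 0, 0], 0.4], [[-0.014, 0.04, 0], [0, 0, 0], 0.4], [[-0.015, 0.042, 0], [0, 0, 0], 0.4]]'

```text
clock: 13.05
eef_pos: [0.4836, -0.2183, 0.1812]
orientation: [0.0, -0.151, 0.988, -0.0]
ft_force: [0.8, 0.3, -1.9]
gripper_width: 0.625
gripper_force: 32.5
```

Request:
jog_arm --deltas '[[[-0.015, 0.043, 0], [0, 0, 0], 0.4], [[-0.015, 0.043, 0], [0, 0, 0], 0.4], [[-0.015, 0.043, 0], [0, 0, 0], 0.4], [[-0.015, 0.043, 0], [0, 0, 0], 0.4], [[-0.015, 0.043, 0], [0, 0, 0], 0.4], [[-0.015, 0.043, 0], [0, 0, 0], 0.4], [[-0.015, 0.043, 0], [0, 0, 0], 0.4], [[-0.015, 0.043, 0], [0, 0, 0], 0.4], [[-0.013, 0.04, 0], [0, 0, 0], 0.4], [[-0.01, 0.03, 0], [0, 0, 0], 0.4]]'

```text
clock: 14.05
eef_pos: [0.4954, 0.2208, 0.1813]
orientation: [0.001, -0.153, 0.988, 0.0]
ft_force: [0.2, -0.1, -1.5]
gripper_width: 0.625
gripper_force: 32.5
```

Request:
jog_arm --deltas '[[[-0.005, 0.02, 0], [0, 0, 0], 0.4], [[0, 0, 0], [0, 0, 0.08], 0.4], [[0, 0, 0], [0, 0, 0.077], 0.4], [[0, 0, 0], [0, 0, 0], 0.4], [[0, 0, 0], [0, 0, 0], 0.4]]'

```text
clock: 14.55
eef_pos: [0.4947, 0.2389, 0.1809]
orientation: [0.0, -0.075, 0.997, 0.0]
ft_force: [-0.5, 0.4, -2.0]
gripper_width: 0.629
gripper_force: 32.5
```

Run:
```python
from h import *
go(.4925,.2417,.0442,98.5)
```

```text
turn z 0.002 q6 -1.49 shift after turn [0.0018 0.0031 0.1367]
pos [0.4947 0.2389 0.1809] th 98.6 tilt [ 0.001  0.    -1.   ] shift [0.0018 0.0031 0.1367] clk 14.55 g 0.63 32.5
```

Request:
jog_arm --deltas '[[[0.002, 0.003, 0.02], [0, 0, 0], 0.4], [[0, 0, 0.03], [0, 0, 0], 0.4], [[0, 0, 0.03], [0, 0, 0], 0.4], [[0, 0, 0.025], [0, 0, 0], 0.4], [[0, 0, 0.015], [0, 0, 0], 0.4], [[0, 0, 0.007], [0, 0, 0], 0.4], [[0, 0, 0.004], [0, 0, 0], 0.4], [[0, 0, 0.002], [0, 0, 0], 0.4], [[0, 0, 0.001], [0, 0, 0], 0.4], [[0, 0, 0], [0, 0, 0], 0.4]]'

```text
clock: 15.55
eef_pos: [0.4925, 0.2417, 0.0468]
orientation: [0.0, -0.074, 0.997, 0.0]
ft_force: [0.7, 0.3, -1.9]
gripper_width: 0.629
gripper_force: 32.5
```

Request:
jog_arm --deltas '[[[0, 0, 0.001], [0, 0, 0], 0.4], [[0, 0, 0], [0, 0, 0], 0.4]]'

```text
clock: 15.75
eef_pos: [0.4923, 0.2417, 0.0455]
orientation: [0.0, -0.074, 0.997, 0.0]
ft_force: [-0.5, -0.2, -1.4]
gripper_width: 0.626
gripper_force: 32.5
```

Request:
jog_arm --deltas '[[[0, 0, 0.001], [0, 0, 0], 0.4], [[0, 0, 0.001], [0, 0, 0], 0.4], [[0, 0, 0], [0, 0, 0], 0.4]]'

```text
clock: 16.05
eef_pos: [0.4924, 0.2417, 0.044]
orientation: [0.0, -0.074, 0.997, 0.0]
ft_force: [-1.5, -0.6, 5.6]
gripper_width: 0.63
gripper_force: 33.1
```

Run:
```python
from h import *
go(.568,-.112,.2,98.5);print(readout.state()["ft_force"])
```

```text
turn z -0.0 q6 -1.48 shift after turn [-0.0226 -0.361  -0.156 ]
pos [0.4924 0.2417 0.044 ] th 98.5 tilt [ 0.001  0.    -1.   ] shift [-0.0227 -0.361  -0.156 ] clk 16.05 g 0.63 33.1
[-1.52783839 -0.55335879  5.64830772]
```

Request:
jog_arm --deltas '[[[0, 0, 0], [0, 0, 0], 0.65], [[0, 0, 0], [0, 0, 0], 0.75], [[0, 0, 0], [0, 0, 0], 0.85], [[0, 0, 0], [0, 0, 0], 0.85], [[0, 0, -0.01], [0, 0, 0], 0.85], [[0, 0, -0.03], [0, 0, 0], 0.85], [[0, 0, -0.04], [0, 0, 0], 0.85], [[0, 0, -0.04], [0, 0, 0], 0.85], [[0, -0.02, -0.03], [0, 0, 0], 0.8], [[-0.003, -0.04, 0], [0, 0, 0], 0.6]]'

```text
clock: 17.05
eef_pos: [0.5052, 0.1839, 0.1984]
orientation: [0.005, -0.076, 0.997, 0.0]
ft_force: [1.2, -0.2, -1.5]
gripper_width: 0.647
gripper_force: 0.0
```

Request:
jog_arm --deltas '[[[-0.003, -0.043, 0], [0, 0, 0], 0.5], [[-0.003, -0.043, 0], [0, 0, 0], 0.45], [[-0.003, -0.043, 0], [0, 0, 0], 0.45], [[-0.003, -0.043, 0], [0, 0, 0], 0.45], [[-0.003, -0.043, 0], [0, 0, 0], 0.45], [[-0.003, -0.043, 0], [0, 0, 0], 0.45], [[-0.003, -0.03, 0], [0, 0, 0], 0.45], [[0, -0.012, 0], [0, 0, 0], 0.45], [[0, 0, 0], [0, 0, 0], 0.45], [[0, 0, 0], [0, 0, 0], 0.45]]'

```text
clock: 18.05
eef_pos: [0.5688, -0.1097, 0.1936]
orientation: [-0.0, -0.074, 0.997, 0.0]
ft_force: [-0.3, -0.9, -0.3]
gripper_width: 0.452
gripper_force: 0.0
```

Run:
```python
from h import *
go(.568,-.112,.018,98.5)
cv2.imwrite("pics/w2.png",snapshot("wrist"))
im=snapshot("top");cv2.imwrite("pics/t4full.png",im)
```

```text
turn z 0.0 q6 -2.11 shift after turn [ 0.0011 -0.0022  0.1756]
pos [ 0.5688 -0.1097  0.1936] th 98.5 tilt [-0.  0. -1.] shift [ 0.0011 -0.0022  0.1756] clk 18.05 g 0.45 0.0
```

View pics/w2.png

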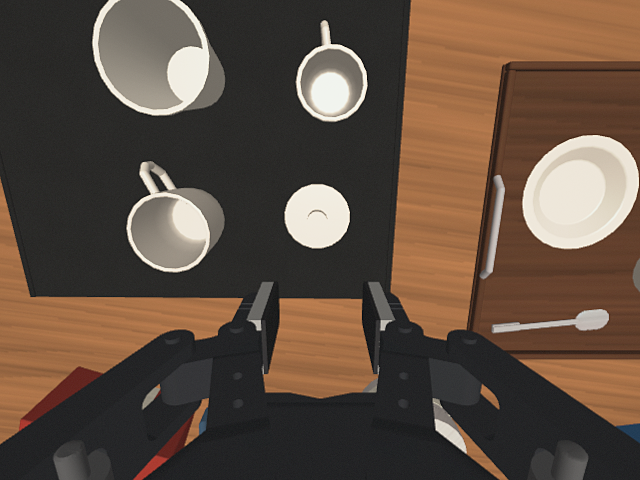

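Run:
```python
from h import *
c=calibration("wrist")
for n,u,v,z in [("lid",317.5,216,.015),("coffee",332,82.5,.058),("tea",174.5,230,.072)]: print(n,cast(c,(u,v),z).round(4))
```

```text
lid [ 0.5689 -0.1118  0.015 ]
coffee [ 0.4555 -0.1173  0.058 ]
tea [ 0.5856 -0.2264  0.072 ]
```

Request:
jog_arm --deltas '[[[0, -0.0025, 0.02], [0, 0, 0], 0.45], [[0, 0, 0.035], [0, 0, 0], 0.45], [[0, 0, 0.035], [0, 0, 0], 0.45], [[0, 0, 0.035], [0, 0, 0], 0.45], [[0, 0, 0.025], [0, 0, 0], 0.45], [[0, 0, 0.013], [0, 0, 0], 0.45], [[0, 0, 0.007], [0, 0, 0], 0.45], [[0, 0, 0.003], [0, 0, 0], 0.45], [[0, 0, 0], [0, 0, 0], 0.45], [[0, 0, 0], [0, 0, 0], 0.45]]'

```text
clock: 19.15
eef_pos: [0.57, -0.1135, 0.0214]
orientation: [0.001, -0.074, 0.997, -0.0]
ft_force: [0.4, 0.0, -0.4]
gripper_width: 0.448
gripper_force: 0.0
```

Run:
```python
from h import *
go(.5686,-.1125,.018,98.5)
```

```text
turn z -0.0 q6 -2.12 shift after turn [0.0013 0.0012 0.0033]
pos [ 0.57   -0.1135  0.0214] th 98.5 tilt [ 0.002 -0.001 -1.   ] shift [0.0013 0.0012 0.0033] clk 19.15 g 0.45 0.0
```

Request:
jog_arm --deltas '[[[0.001, 0.001, 0.0025], [0, 0, 0], 0.45], [[0, 0, 0], [0, 0, 0], 0.35], [[0, 0, 0], [0, 0, 0], 0.3], [[0, 0, 0], [0, 0, 0], 0.2], [[0, 0, 0], [0, 0, 0], 0.1], [[0, 0, 0], [0, 0, 0], 0.1], [[0, 0, 0], [0, 0, 0], 0.1], [[0, 0, 0], [0, 0, 0], 0.1]]' --newtons 25

```text
clock: 19.95
eef_pos: [0.5684, -0.1125, 0.0181]
orientation: [0.0, -0.074, 0.997, -0.0]
ft_force: [-1.1, 0.2, 6.1]
gripper_width: 0.206
gripper_force: 24.6
```

Run:
```python
from h import *
go(.5722,.2538,.2,98.5)
c=calibration("top");im=cv2.imread("pics/t4full.png")
cv2.imwrite("pics/t4.png",cv2.resize(im[175:300,95:265],None,fx=4.6,fy=4.6,interpolation=cv2.INTER_CUBIC))
```

```text
turn z -0.0 q6 -2.12 shift after turn [-0.0579  0.3617 -0.182 ]
pos [ 0.5684 -0.1125  0.0181] th 98.5 tilt [ 0. -0. -1.] shift [-0.0578  0.3617 -0.182 ] clk 19.95 g 0.21 24.6
```

View pics/t4.png

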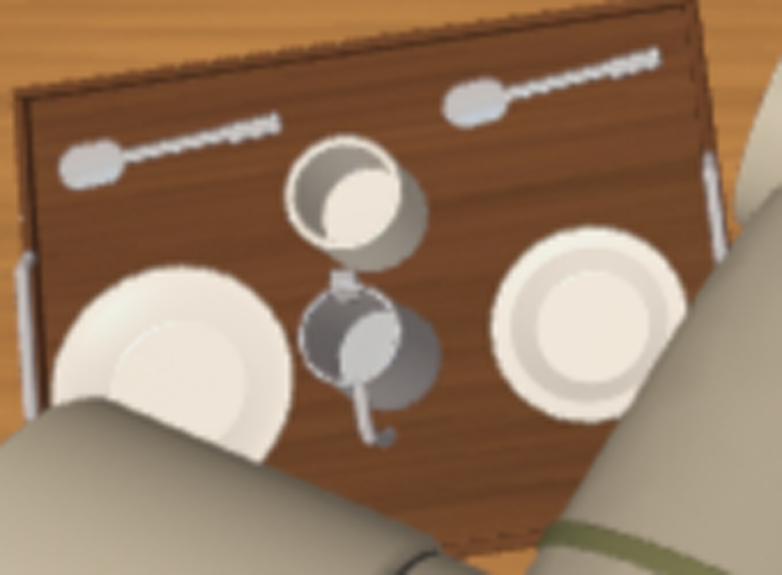

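Request:
jog_arm --deltas '[[[0, 0, -0.01], [0, 0, 0], 0.1], [[0, 0, -0.02], [0, 0, 0], 0.1], [[0, 0, -0.03], [0, 0, 0], 0.1], [[0, 0, -0.03], [0, 0, 0], 0.1], [[0, 0, -0.03], [0, 0, 0], 0.1], [[-0.004, 0.02, -0.02], [0, 0, 0], 0.1], [[-0.006, 0.03, 0], [0, 0, 0], 0.1], [[-0.006, 0.038, 0], [0, 0, 0], 0.1], [[-0.006, 0.04, 0], [0, 0, 0], 0.1], [[-0.006, 0.04, 0], [0, 0, 0], 0.1]]'

```text
clock: 20.95
eef_pos: [0.571, 0.0592, 0.1582]
orientation: [0.0, -0.074, 0.997, -0.0]
ft_force: [-0.3, 0.7, -0.8]
gripper_width: 0.206
gripper_force: 24.6
```

Request:
jog_arm --deltas '[[[-0.006, 0.04, 0], [0, 0, 0], 0.1], [[-0.006, 0.04, 0], [0, 0, 0], 0.1], [[-0.006, 0.04, 0], [0, 0, 0], 0.1], [[-0.006, 0.035, 0], [0, 0, 0], 0.1], [[-0.003, 0.02, 0], [0, 0, 0], 0.1], [[-0.003, 0.015, 0], [0, 0, 0], 0.1], [[0, 0, 0], [0, 0, 0], 0.1], [[0, 0, 0], [0, 0, 0], 0.1], [[0, 0, 0], [0, 0, 0], 0.1]]'

```text
clock: 21.85
eef_pos: [0.5731, 0.249, 0.1579]
orientation: [-0.0, -0.073, 0.997, -0.0]
ft_force: [-0.1, -0.2, -1.0]
gripper_width: 0.204
gripper_force: 24.6
```

Run:
```python
from h import *
go(.5724,.2542,.0752,98.5);print(readout.state()["ft_force"])
```

```text
turn z -0.001 q6 -1.5 shift after turn [-0.0001  0.0053  0.0827]
pos [0.5731 0.249  0.1579] th 98.4 tilt [-0. -0. -1.] shift [-0.0001  0.0053  0.0827] clk 21.85 g 0.2 24.6
[-0.10402139 -0.18090816 -1.03076297]
```

Request:
jog_arm --deltas '[[[0, 0.005, 0.02], [0, 0, 0], 0.1], [[0, 0, 0.025], [0, 0, 0], 0.1], [[0, 0, 0.015], [0, 0, 0], 0.1], [[0, 0, 0.01], [0, 0, 0], 0.1], [[0, 0, 0], [0, 0, 0], 0.1], [[0, 0, 0], [0, 0, 0], 0.1]]'

```text
clock: 22.45
eef_pos: [0.5726, 0.2547, 0.0885]
orientation: [0.001, -0.074, 0.997, 0.0]
ft_force: [0.3, 0.3, -0.5]
gripper_width: 0.208
gripper_force: 24.6
```

Run:
```python
from h import *
go(.5724,.2542,.0752,98.5);print(readout.state()["ft_force"])
```

```text
turn z -0.001 q6 -1.49 shift after turn [ 0.0003 -0.0005  0.0133]
pos [0.5726 0.2547 0.0885] th 98.5 tilt [ 0.001  0.    -1.   ] shift [ 0.0003 -0.0005  0.0133] clk 22.45 g 0.21 24.6
[ 0.29862672  0.27296147 -0.46816337]
```

Request:
jog_arm --deltas '[[[0, 0, 0.004], [0, 0, 0], 0.1], [[0, 0, 0.003], [0, 0, 0], 0.1], [[0, 0, 0.003], [0, 0, 0], 0.1], [[0, 0, 0], [0, 0, 0], 0.1]]'

```text
clock: 22.85
eef_pos: [0.572, 0.2551, 0.0774]
orientation: [-0.0, -0.074, 0.997, -0.0]
ft_force: [0.1, 0.3, -0.7]
gripper_width: 0.207
gripper_force: 24.6
```

Request:
jog_arm --deltas '[[[0, 0, 0.001], [0, 0, 0], 0.1], [[0, 0, 0.001], [0, 0, 0], 0.1], [[0, 0, 0], [0, 0, 0], 0.1]]'

```text
clock: 23.15
eef_pos: [0.5721, 0.2551, 0.0757]
orientation: [-0.0, -0.074, 0.997, -0.0]
ft_force: [0.3, 1.0, -0.9]
gripper_width: 0.206
gripper_force: 24.6
```

Request:
jog_arm --deltas '[[[0, 0, 0.001], [0, 0, 0], 0.1], [[0, 0, 0], [0, 0, 0], 0.1], [[0, 0, 0], [0, 0, 0], 0.1]]'

```text
clock: 23.45
eef_pos: [0.5723, 0.2552, 0.0751]
orientation: [0.0, -0.074, 0.997, 0.0]
ft_force: [-0.8, -0.7, 1.8]
gripper_width: 0.204
gripper_force: 24.8
```

Request:
jog_arm --deltas '[[[0, 0, 0], [0, 0, 0], 0.22], [[0, 0, 0], [0, 0, 0], 0.3], [[0, 0, 0], [0, 0, 0], 0.4], [[0, 0, 0], [0, 0, 0], 0.5], [[0, 0, -0.01], [0, 0, 0], 0.6], [[0, 0, -0.03], [0, 0, 0], 0.8], [[0, 0, -0.04], [0, 0, 0], 1], [[0, -0.02, -0.03], [0, 0, 0], 1], [[0, -0.045, 0], [0, 0, 0], 1], [[0, -0.045, 0], [0, 0, 0], 1]]'

```text
clock: 24.45
eef_pos: [0.5886, 0.1456, 0.1868]
orientation: [0.002, -0.075, 0.997, -0.0]
ft_force: [0.9, -0.5, -0.4]
gripper_width: 1.004
gripper_force: 0.0
```

Run:
```python
from h import *
go(.587,-.231,.19,119)
```

```text
turn z -0.356 q6 -1.67 shift after turn [ 0.184  -0.3286 -0.0036]
pos [0.5886 0.1456 0.1868] th 98.6 tilt [ 0.003  0.    -1.   ] shift [ 0.0579 -0.3722 -0.0032] clk 24.45 g 1.0 0.0
```

Request:
jog_arm --deltas '[[[0, 0, 0], [0, 0, -0.12], 1], [[0, 0, 0], [0, 0, -0.118], 1], [[0, 0, 0], [0, 0, -0.118], 1], [[0.02, -0.036, 0], [0, 0, 0], 1], [[0.02, -0.036, 0], [0, 0, 0], 1], [[0.02, -0.036, 0], [0, 0, 0], 1], [[0.02, -0.036, 0], [0, 0, 0], 1], [[0.02, -0.036, 0], [0, 0, 0], 1], [[0.02, -0.036, 0], [0, 0, 0], 1], [[0.02, -0.036, 0], [0, 0, 0], 1]]'

```text
clock: 25.45
eef_pos: [0.5874, -0.1437, 0.1858]
orientation: [0.0, -0.249, 0.968, -0.0]
ft_force: [0.9, -0.3, -0.3]
gripper_width: 1.002
gripper_force: 0.0
```

Request:
jog_arm --deltas '[[[0.02, -0.036, 0], [0, 0, 0], 1], [[0.016, -0.03, 0], [0, 0, 0], 1], [[0.008, -0.01, 0], [0, 0, 0], 1], [[0, 0, 0], [0, 0, 0], 1], [[0, 0, 0], [0, 0, 0], 1]]'

```text
clock: 25.95
eef_pos: [0.5858, -0.2286, 0.1852]
orientation: [0.0, -0.25, 0.968, 0.0]
ft_force: [0.4, 0.1, -0.0]
gripper_width: 1.0
gripper_force: 0.0
```

Run:
```python
from h import *
go(.587,-.231,.03,119)
im=snapshot("wrist");cv2.imwrite("pics/w3.png",im)
im=snapshot("top");cv2.imwrite("pics/t5full.png",im)
```

```text
turn z -0.001 q6 -2.64 shift after turn [ 1.000e-04 -2.700e-03  1.552e-01]
pos [ 0.5858 -0.2286  0.1852] th 118.9 tilt [ 0.  0. -1.] shift [ 1.000e-04 -2.700e-03  1.552e-01] clk 25.95 g 1.0 0.0
```

View pics/w3.png

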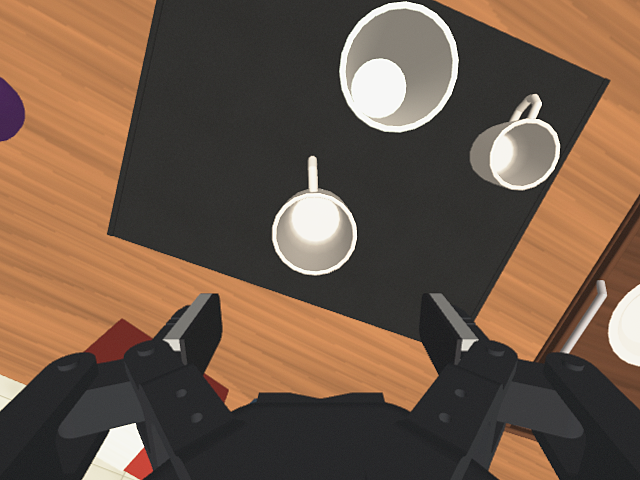

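Run:
```python
from h import *
c=calibration("wrist");a=cast(c,(314.5,232),.072);print(a);go(a[0],a[1],.027,119)
```

```text
[ 0.58674276 -0.23294942  0.072     ]
turn z -0.0 q6 -2.64 shift after turn [ 0.0017 -0.0046  0.1582]
pos [ 0.586  -0.2281  0.1852] th 119.0 tilt [ 0.  0. -1.] shift [ 0.0017 -0.0046  0.1582] clk 26.05 g 1.0 0.0
```

Request:
jog_arm --deltas '[[[0.001, -0.004, 0.02], [0, 0, 0], 1], [[0, 0, 0.035], [0, 0, 0], 1], [[0, 0, 0.035], [0, 0, 0], 1], [[0, 0, 0.03], [0, 0, 0], 1], [[0, 0, 0.02], [0, 0, 0], 1], [[0, 0, 0.012], [0, 0, 0], 1], [[0, 0, 0.006], [0, 0, 0], 1], [[0, 0, 0], [0, 0, 0], 1], [[0, 0, 0], [0, 0, 0], 1]]'

```text
clock: 26.95
eef_pos: [0.5874, -0.2338, 0.0279]
orientation: [0.001, -0.25, 0.968, -0.001]
ft_force: [0.1, 0.1, 0.6]
gripper_width: 1.001
gripper_force: 0.0
```

Request:
jog_arm --deltas '[[[0, 0, 0], [0, 0, 0], 0.8], [[0, 0, 0], [0, 0, 0], 0.7], [[0, 0, 0], [0, 0, 0], 0.6], [[0, 0, 0], [0, 0, 0], 0.5], [[0, 0, 0], [0, 0, 0], 0.5], [[0, 0, 0], [0, 0, 0], 0.5]]' --newtons 30

```text
clock: 27.55
eef_pos: [0.5872, -0.2339, 0.0282]
orientation: [0.001, -0.249, 0.968, -0.001]
ft_force: [-0.5, 1.5, 5.5]
gripper_width: 0.794
gripper_force: 32.9
```

Run:
```python
from h import *
go(.4755,.3555,.2,119)
im=cv2.imread("pics/t5full.png")
cv2.imwrite("pics/t5.png",cv2.resize(im[175:300,95:265],None,fx=4.6,fy=4.6,interpolation=cv2.INTER_CUBIC))
```

```text
turn z -0.002 q6 -2.64 shift after turn [-0.1882  0.5694 -0.1725]
pos [ 0.5872 -0.2339  0.0282] th 118.9 tilt [ 0.002 -0.001 -1.   ] shift [-0.1871  0.5698 -0.1725] clk 27.55 g 0.79 32.9
```

View pics/t5.png

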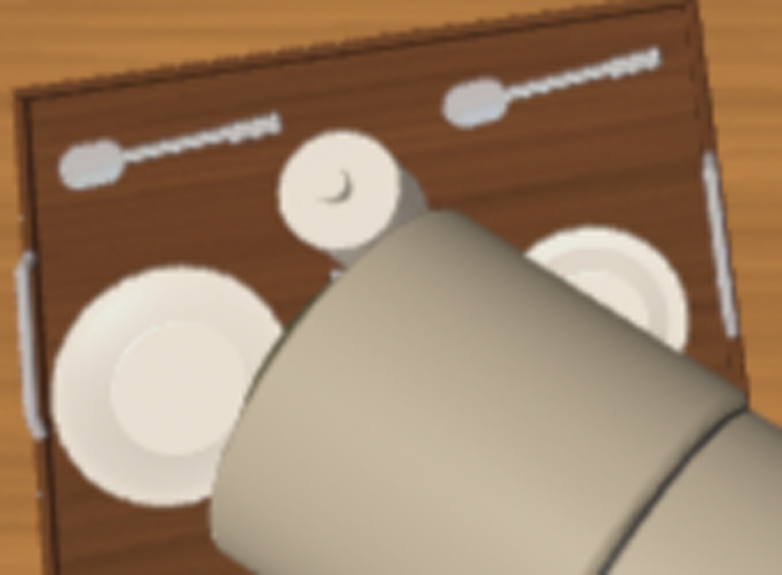

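Request:
jog_arm --deltas '[[[0, 0, -0.01], [0, 0, 0], 0.5], [[0, 0, -0.02], [0, 0, 0], 0.5], [[0, 0, -0.03], [0, 0, 0], 0.5], [[0, 0, -0.035], [0, 0, 0], 0.5], [[0, 0, -0.035], [0, 0, 0], 0.5], [[-0.003, 0.01, -0.03], [0, 0, 0], 0.5], [[-0.007, 0.02, 0], [0, 0, 0], 0.5], [[-0.01, 0.03, 0], [0, 0, 0], 0.5], [[-0.013, 0.04, 0], [0, 0, 0], 0.5], [[-0.014, 0.042, 0], [0, 0, 0], 0.5]]'

```text
clock: 28.55
eef_pos: [0.5587, -0.0857, 0.1875]
orientation: [0.0, -0.249, 0.969, -0.0]
ft_force: [1.4, 0.6, -0.9]
gripper_width: 0.793
gripper_force: 34.4
```

Request:
jog_arm --deltas '[[[-0.014, 0.042, 0], [0, 0, 0], 0.5], [[-0.014, 0.042, 0], [0, 0, 0], 0.5], [[-0.014, 0.042, 0], [0, 0, 0], 0.5], [[-0.014, 0.042, 0], [0, 0, 0], 0.5], [[-0.014, 0.042, 0], [0, 0, 0], 0.5], [[-0.014, 0.042, 0], [0, 0, 0], 0.5], [[-0.014, 0.042, 0], [0, 0, 0], 0.5], [[-0.014, 0.042, 0], [0, 0, 0], 0.5], [[-0.012, 0.037, 0], [0, 0, 0], 0.5], [[-0.01, 0.03, 0], [0, 0, 0], 0.5]]'

```text
clock: 29.55
eef_pos: [0.481, 0.3329, 0.1876]
orientation: [0.0, -0.25, 0.968, 0.0]
ft_force: [1.6, 0.7, -2.0]
gripper_width: 0.794
gripper_force: 34.4
```

Request:
jog_arm --deltas '[[[-0.005, 0.015, 0], [0, 0, 0], 0.5], [[0, 0, 0], [0, 0, 0], 0.5], [[0, 0, 0], [0, 0, 0], 0.5]]'

```text
clock: 29.85
eef_pos: [0.4793, 0.3457, 0.187]
orientation: [-0.0, -0.249, 0.968, -0.0]
ft_force: [0.6, -0.4, -2.2]
gripper_width: 0.795
gripper_force: 34.5
```

Run:
```python
from h import *
go(.4755,.3555,.0352)
```

```text
pos [0.4793 0.3457 0.187 ] th 118.9 tilt [ 0. -0. -1.] shift [-0.0015  0.0105  0.1518] clk 29.85 g 0.79 34.5
```

Request:
jog_arm --deltas '[[[-0.001, 0.01, 0.02], [0, 0, 0], 0.5], [[0, 0, 0.035], [0, 0, 0], 0.5], [[0, 0, 0.035], [0, 0, 0], 0.5], [[0, 0, 0.025], [0, 0, 0], 0.5], [[0, 0, 0.015], [0, 0, 0], 0.5], [[0, 0, 0.01], [0, 0, 0], 0.5], [[0, 0, 0.004], [0, 0, 0], 0.5], [[0, 0, 0.002], [0, 0, 0], 0.5], [[0, 0, 0], [0, 0, 0], 0.5], [[0, 0, 0], [0, 0, 0], 0.5]]'

```text
clock: 30.85
eef_pos: [0.4755, 0.3558, 0.0416]
orientation: [0.001, -0.249, 0.968, 0.0]
ft_force: [-0.4, 0.0, -0.7]
gripper_width: 0.793
gripper_force: 34.5
```

Run:
```python
from h import *
go(.4755,.3555,.0352)
```

```text
pos [0.4755 0.3558 0.0416] th 118.9 tilt [ 0.001  0.001 -1.   ] shift [ 0.0001 -0.0002  0.0064] clk 30.85 g 0.79 34.5
```

Request:
jog_arm --deltas '[[[0, 0, 0.002], [0, 0, 0], 0.5], [[0, 0, 0.002], [0, 0, 0], 0.5], [[0, 0, 0.001], [0, 0, 0], 0.5], [[0, 0, 0], [0, 0, 0], 0.5]]'

```text
clock: 31.25
eef_pos: [0.4751, 0.3556, 0.0356]
orientation: [-0.0, -0.249, 0.968, -0.0]
ft_force: [0.7, 0.7, -2.0]
gripper_width: 0.791
gripper_force: 34.5
```

Request:
jog_arm --deltas '[[[0, 0, 0.001], [0, 0, 0], 0.5], [[0, 0, 0], [0, 0, 0], 0.5], [[0, 0, 0], [0, 0, 0], 0.5]]'

```text
clock: 31.55
eef_pos: [0.4754, 0.3558, 0.0353]
orientation: [0.0, -0.249, 0.968, 0.0]
ft_force: [-0.8, 0.3, 3.0]
gripper_width: 0.795
gripper_force: 34.7
```

Request:
jog_arm --deltas '[[[0, 0, 0], [0, 0, 0], 0.82], [[0, 0, 0], [0, 0, 0], 0.9], [[0, 0, 0], [0, 0, 0], 1], [[0, 0, 0], [0, 0, 0], 1], [[0, 0, -0.01], [0, 0, 0], 1], [[0, 0, -0.03], [0, 0, 0], 1], [[0, 0, -0.04], [0, 0, 0], 1], [[0, 0, -0.04], [0, 0, 0], 1], [[0, 0, -0.03], [0, 0, 0.12], 1], [[0, 0, 0], [0, 0, 0.125], 1]]'

```text
clock: 32.55
eef_pos: [0.4765, 0.3564, 0.1904]
orientation: [0.004, -0.127, 0.992, 0.001]
ft_force: [-0.1, 0.1, -1.1]
gripper_width: 1.0
gripper_force: 0.0
```

Run:
```python
from h import *
go(.455,-.118,.19,105)
```

```text
turn z -0.007 q6 -1.38 shift after turn [ 0.1436 -0.4527 -0.0017]
pos [0.4765 0.3564 0.1904] th 104.6 tilt [ 0.008  0.004 -1.   ] shift [ 0.1403 -0.4537 -0.0017] clk 32.55 g 1.0 0.0
```

Request:
jog_arm --deltas '[[[0.007, -0.025, 0], [0, 0, 0], 1], [[0.014, -0.045, 0], [0, 0, 0], 1], [[0.014, -0.045, 0], [0, 0, 0], 1], [[0.014, -0.045, 0], [0, 0, 0], 1], [[0.014, -0.045, 0], [0, 0, 0], 1], [[0.014, -0.045, 0], [0, 0, 0], 1], [[0.014, -0.045, 0], [0, 0, 0], 1], [[0.014, -0.045, 0], [0, 0, 0], 1], [[0.014, -0.045, 0], [0, 0, 0], 1], [[0.014, -0.04, 0], [0, 0, 0], 1]]'

```text
clock: 33.55
eef_pos: [0.4552, -0.0914, 0.1857]
orientation: [0.001, -0.129, 0.992, -0.0]
ft_force: [1.2, -0.2, 1.2]
gripper_width: 1.002
gripper_force: 0.0
```

Request:
jog_arm --deltas '[[[0.007, -0.025, 0], [0, 0, 0], 1], [[0, 0, 0], [0, 0, 0], 1], [[0, 0, 0], [0, 0, 0], 1], [[0, 0, 0], [0, 0, 0], 1]]'

```text
clock: 33.95
eef_pos: [0.4551, -0.1143, 0.1851]
orientation: [0.0, -0.13, 0.992, 0.0]
ft_force: [0.3, -0.1, 0.0]
gripper_width: 1.001
gripper_force: 0.0
```

Run:
```python
from h import *
go(.455,-.118,.022,105)
im=snapshot("wrist");cv2.imwrite("pics/w4.png",im[:330])
im=snapshot("top");cv2.imwrite("pics/t6full.png",im)
```

```text
turn z -0.002 q6 -2.33 shift after turn [ 0.0011 -0.0036  0.1631]
pos [ 0.4551 -0.1143  0.1851] th 104.9 tilt [ 0.  0. -1.] shift [ 0.0011 -0.0036  0.1631] clk 33.95 g 1.0 0.0
```

View pics/w4.png

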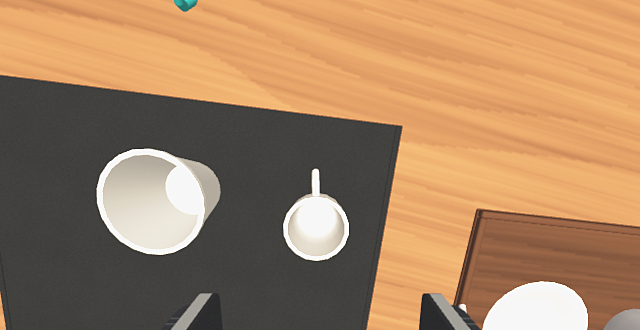

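Run:
```python
from h import *
c=calibration("wrist");a=cast(c,(316,227),.058);print(a);go(a[0],a[1],.021)
```

```text
[ 0.45394689 -0.11805793  0.058     ]
pos [ 0.4552 -0.1142  0.185 ] th 104.9 tilt [ 0. -0. -1.] shift [ 0.0022 -0.0034  0.164 ] clk 34.05 g 1.0 0.0
```

Request:
jog_arm --deltas '[[[0.002, -0.003, 0.02], [0, 0, 0], 1], [[0, 0, 0.035], [0, 0, 0], 1], [[0, 0, 0.035], [0, 0, 0], 0.9], [[0, 0, 0.03], [0, 0, 0], 0.85], [[0, 0, 0.02], [0, 0, 0], 0.85], [[0, 0, 0.014], [0, 0, 0], 0.85], [[0, 0, 0.01], [0, 0, 0], 0.85], [[0, 0, 0], [0, 0, 0], 0.85], [[0, 0, 0], [0, 0, 0], 0.85]]'

```text
clock: 34.95
eef_pos: [0.4543, -0.1185, 0.0213]
orientation: [0.0, -0.13, 0.992, -0.0]
ft_force: [-0.0, 0.1, -0.0]
gripper_width: 0.851
gripper_force: 0.0
```

Request:
jog_arm --deltas '[[[0, 0, 0], [0, 0, 0], 0.7], [[0, 0, 0], [0, 0, 0], 0.6], [[0, 0, 0], [0, 0, 0], 0.5], [[0, 0, 0], [0, 0, 0], 0.4], [[0, 0, 0], [0, 0, 0], 0.4], [[0, 0, 0], [0, 0, 0], 0.4]]' --newtons 30

```text
clock: 35.55
eef_pos: [0.4544, -0.1186, 0.0218]
orientation: [0.001, -0.129, 0.992, -0.0]
ft_force: [-0.8, 1.1, 6.4]
gripper_width: 0.637
gripper_force: 30.4
```

Run:
```python
from h import *
go(.5094,.1276,.2)
im=cv2.imread("pics/t6full.png")
cv2.imwrite("pics/t6.png",cv2.resize(im[175:300,95:265],None,fx=4.6,fy=4.6,interpolation=cv2.INTER_CUBIC))
```

```text
pos [ 0.4544 -0.1186  0.0218] th 104.8 tilt [ 0.002 -0.001 -1.   ] shift [-0.1165  0.2237 -0.1782] clk 35.55 g 0.64 30.4
```

View pics/t6.png

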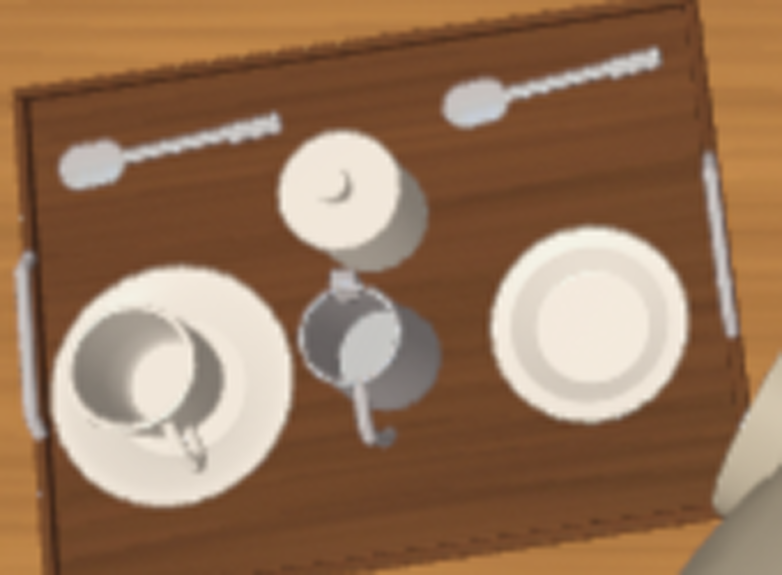

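Request:
jog_arm --deltas '[[[0, 0, -0.01], [0, 0, 0], 0.4], [[0, 0, -0.02], [0, 0, 0], 0.4], [[0, 0, -0.03], [0, 0, 0], 0.4], [[0, 0, -0.03], [0, 0, 0], 0.4], [[0, 0, -0.03], [0, 0, 0], 0.4], [[-0.009, 0.017, -0.01], [0, 0, 0], 0.4], [[-0.018, 0.034, 0], [0, 0, 0], 0.4], [[-0.018, 0.034, 0], [0, 0, 0], 0.4], [[-0.018, 0.034, 0], [0, 0, 0], 0.4], [[-0.018, 0.034, 0], [0, 0, 0], 0.4]]'

```text
clock: 36.55
eef_pos: [0.4931, 0.0516, 0.1518]
orientation: [0.0, -0.129, 0.992, -0.0]
ft_force: [0.9, -1.0, -1.4]
gripper_width: 0.633
gripper_force: 32.1
```

Request:
jog_arm --deltas '[[[-0.018, 0.034, 0], [0, 0, 0], 0.4], [[-0.012, 0.024, 0], [0, 0, 0], 0.4], [[-0.006, 0.012, 0], [0, 0, 0], 0.4], [[0, 0, 0], [0, 0, 0], 0.4], [[0, 0, 0], [0, 0, 0], 0.4]]'

```text
clock: 37.05
eef_pos: [0.5097, 0.1262, 0.151]
orientation: [-0.0, -0.129, 0.992, -0.0]
ft_force: [-0.1, -0.0, -0.9]
gripper_width: 0.633
gripper_force: 32.1
```

Run:
```python
from h import *
c=calibration("top");print([cast(c,((u+.5)/4.6-.5+95,(v+.5)/4.6-.5+175),z).round(4) for u,v,z in [(134,367,.079),(172,386,.022),(351,335,.084),(340,190,.072)]])
go(.5094,.1276,.0288)
```

```text
[array([0.4759, 0.3543, 0.079 ]), array([0.4745, 0.3551, 0.022 ]), array([0.4919, 0.2403, 0.084 ]), array([0.5726, 0.2543, 0.072 ])]
pos [0.5097 0.1262 0.151 ] th 104.8 tilt [-0. -0. -1.] shift [-0.      0.0015  0.1222] clk 37.05 g 0.63 32.1
```

All on target so far. Lowering the coffee cup.

Request:
jog_arm --deltas '[[[0, 0.0015, 0.02], [0, 0, 0], 0.4], [[0, 0, 0.03], [0, 0, 0], 0.4], [[0, 0, 0.03], [0, 0, 0], 0.4], [[0, 0, 0.02], [0, 0, 0], 0.4], [[0, 0, 0.01], [0, 0, 0], 0.4], [[0, 0, 0.005], [0, 0, 0], 0.4], [[0, 0, 0.002], [0, 0, 0], 0.4], [[0, 0, 0], [0, 0, 0], 0.4], [[0, 0, 0], [0, 0, 0], 0.4]]'

```text
clock: 37.95
eef_pos: [0.51, 0.1283, 0.0346]
orientation: [0.001, -0.129, 0.992, -0.0]
ft_force: [0.4, 0.1, -1.5]
gripper_width: 0.633
gripper_force: 32.1
```

Request:
jog_arm --deltas '[[[0, 0, 0.001], [0, 0, 0], 0.4], [[0, 0, 0.001], [0, 0, 0], 0.4], [[0, 0, 0], [0, 0, 0], 0.4], [[0, 0, 0], [0, 0, 0], 0.4]]'

```text
clock: 38.35
eef_pos: [0.5096, 0.1284, 0.0319]
orientation: [0.0, -0.129, 0.992, -0.0]
ft_force: [0.7, -0.3, -1.2]
gripper_width: 0.638
gripper_force: 32.1
```

Request:
jog_arm --deltas '[[[0, 0, 0.001], [0, 0, 0], 0.4], [[0, 0, 0.001], [0, 0, 0], 0.4], [[0, 0, 0], [0, 0, 0], 0.4]]'

```text
clock: 38.65
eef_pos: [0.5095, 0.1284, 0.0297]
orientation: [-0.0, -0.129, 0.992, 0.0]
ft_force: [-0.5, -0.4, -1.4]
gripper_width: 0.631
gripper_force: 32.1
```

Request:
jog_arm --deltas '[[[0, 0, 0.001], [0, 0, 0], 0.4], [[0, 0, 0], [0, 0, 0], 0.4], [[0, 0, 0], [0, 0, 0], 0.4]]'

```text
clock: 38.95
eef_pos: [0.5096, 0.1284, 0.0289]
orientation: [0.0, -0.129, 0.992, -0.0]
ft_force: [-0.4, 0.5, 0.5]
gripper_width: 0.631
gripper_force: 32.2
```

Contact begins (0.5 N versus −1.4 carried); release, lift and withdraw over the mat.

Request:
jog_arm --deltas '[[[0, 0, 0.0005], [0, 0, 0], 0.4], [[0, 0, 0], [0, 0, 0], 0.66], [[0, 0, 0], [0, 0, 0], 0.75], [[0, 0, 0], [0, 0, 0], 0.85], [[0, 0, 0], [0, 0, 0], 0.85], [[0, 0, -0.01], [0, 0, 0], 0.85], [[0, 0, -0.03], [0, 0, 0], 0.85], [[0, 0, -0.04], [0, 0, 0], 0.85], [[0, 0, -0.04], [0, 0, 0], 0.85], [[0, 0, -0.04], [0, 0, 0], 0.85]]'

```text
clock: 39.95
eef_pos: [0.5092, 0.1284, 0.1908]
orientation: [0.0, -0.129, 0.992, -0.0]
ft_force: [0.9, -0.0, -0.4]
gripper_width: 0.848
gripper_force: 0.0
```

Request:
jog_arm --deltas '[[[0, -0.03, -0.02], [0, 0, 0], 0.85], [[0, -0.04, 0], [0, 0, 0], 0.85], [[0, -0.04, 0], [0, 0, 0], 0.85], [[0, -0.04, 0], [0, 0, 0], 0.85], [[0, -0.04, 0], [0, 0, 0], 0.85], [[0, -0.04, 0], [0, 0, 0], 0.85], [[0, -0.03, 0], [0, 0, 0], 0.85], [[0, 0, 0], [0, 0, 0], 0.85], [[0, 0, 0], [0, 0, 0], 0.85]]'

```text
clock: 40.85
eef_pos: [0.5759, -0.123, 0.2086]
orientation: [-0.0, -0.129, 0.992, 0.0]
ft_force: [0.3, 0.3, -0.4]
gripper_width: 0.85
gripper_force: 0.0
```

Run:
```python
from h import *
im=snapshot("top");cv2.imwrite("pics/t7.png",cv2.resize(im[175:300,95:265],None,fx=4.6,fy=4.6,interpolation=cv2.INTER_CUBIC))
```

```text
(no output)
```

View pics/t7.png

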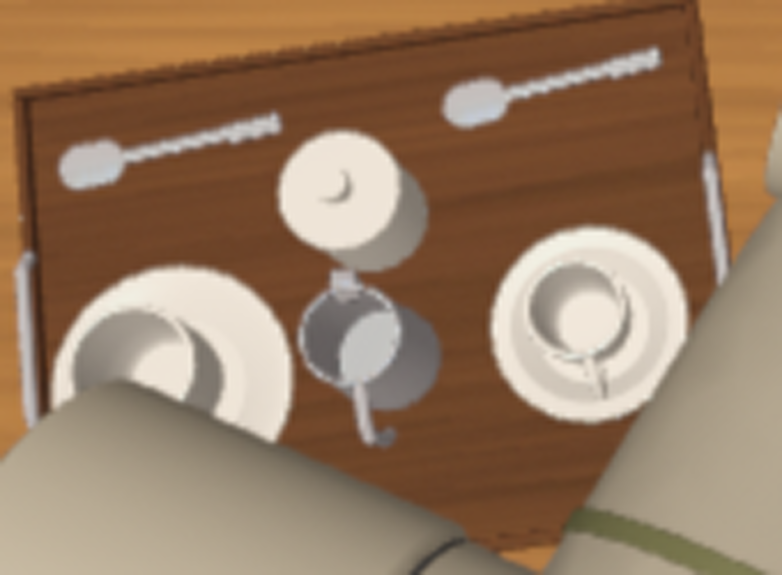

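The picture shows the coffee cup standing in its saucer, with its rim at about (579,310) inside the saucer at (590,325). The lidded pot, jug and tea cup have not moved.

Run:
```python
from h import *
from plant import r
c=calibration("top");print([cast(c,((u+.5)/4.6-.5+95,(v+.5)/4.6-.5+175),z).round(4) for u,v,z in [(579,310,.065),(590,325,.022)]])
print(r.hand_in())
```

```text
[array([0.5086, 0.1255, 0.065 ]), array([0.5083, 0.1272, 0.022 ])]
the job is handed in; nothing more can be done
None
```

The tea tray is laid and handed in at about 41 s of the 144 s allowed; in the top camera the cups sit within about 2 mm of their saucers' middles, the jug and lidded pot are within about 2 mm of their targets, and the hand-in returned no verdict.

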